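Complete the hexagonal pack of dispensing bottles

TASK

Two white bottles with blue caps are still standing out on the electronics bench. Pack them into the two empty places of the round black tub, one in each, so that they complete the pattern of six around one, standing upright on the floor of the tub, and let go of them; do not tip either bottle over on the way. The red-capped and the amber bottle do not belong in the tub.

Things in the scene. Friction and masses are not known exactly. Their poses are not given: they have to be found in the camera images.
- bottle_a_centre (a point): First bottle to pack: white, 100 mm tall, body 40 mm in diameter to 56 mm up, shoulder sloping in to 66 mm, then a slim blue cap 18 mm in diameter up to 100 mm (grip the cap, any way round). The lowest 6 mm taper to a 30 mm foot. 50 to 100 g. It starts upright on the bench, its axis 70 mm or more from other bottles'. This point: on its axis, half-way up (50 mm above the underside); z up.
- bottle_b_centre (a point): Second bottle to pack, exactly like the first: white, blue cap 18 mm in diameter from 66 to 100 mm up, body 40 mm. It starts upright on the bench. This point: on its axis, 50 mm above the underside; z up. Not to be packed: a white bottle with a red cap and an amber one with a black cap.
- gap_a (a point): Middle of one empty place, on the tub's floor, 5 mm above the bench. Axes: the tub's own. The tub's centre lies 46 mm along -x from here; fingers straddling the cap along y clear the neighbours' caps best. The tub: round, black, fixed, 45 mm high, inside 138 mm across at the floor, flared to 154 at the rim; seven places 46 mm apart, six around one.
- gap_b (a point): Middle of the other empty place, on the tub's floor, same axes. The tub's centre lies 23 mm along +x and 40 mm along -y from here; fingers straddling the cap at right angles to that line clear best. The other five places hold loose bottles like the two outside, with a few mm of play, caps up to 105 mm above the bench. Either bottle fits either gap.
There are look-alikes about, which are no part of the job. What is shaped like the part that bears bottle_b_centre but green or pink is not meant.

How it is judged:
At the end, for the whole second after the job is handed in: Both bottles stand in the tub, one in each gap: axis within 15 mm of the middle of the gap, upright within 10 degrees, resting on the tub's floor (centre 48 to 63 mm above the bench), released and staying there (height (world z) of bottle_a_centre between 0.048 and 0.063 m and angle between each of bottle_a_centre, bottle_b_centre's own z axis and vertical below 0.175 rad and height (world z) of bottle_b_centre between 0.048 and 0.063 m and ((horizontal distance between bottle_a_centre and gap_a below 0.015 m and horizontal distance between bottle_b_centre and gap_b below 0.015 m) or (horizontal distance between bottle_a_centre and gap_b below 0.015 m and horizontal distance between bottle_b_centre and gap_a below 0.015 m))); the robot touches nothing.
It fails at once if the first bottle to pack is tipped over (more than 57 degrees) (angle between bottle_a_centre's own z axis and vertical above 1 rad).
It fails at once if the second bottle to pack is tipped over (more than 57 degrees) (angle between bottle_b_centre's own z axis and vertical above 1 rad).
It also fails if it takes over 64 s, if anything falls off the work surface, if the arm or the gripper's body presses on something with over 40 N, if the wrist force passes 120 N, or if a joint passes its speed limit or range.

ROBOT

A 7-joint arm with a two-finger parallel gripper is mounted at the origin on the work surface. World frame = base frame: x ahead of the robot, y to its left, z up, the work surface at z = 0. Lengths are in m, angles in rad, forces in N, time in s.
With the tool pointing down it reaches from about 0.4 to 0.85 m from the base axis. Payload 10.4 kg.
Tool frame: the origin (TCP) lies between the finger pads; the fingertips stand manip.tcp_to_tips ahead of it and the grasp point (between the pads) lies 2 mm behind it (manip.tcp_to_tips is the distance from the TCP to the fingertips, in m); y points along the fingers, z is the direction in which the jaws open and shut, and the axes are right-handed (so a half turn about y gives the same grasp; the last joint's range is limited). The gripper opens to 85 mm and grips with 20 to 120 N. Pads are 22 mm wide; open, the fingers measure 114 mm over their backs; the gripper's body (76 mm by 85 mm) begins 54 mm behind the grasp point. The pads swing forward as they close: fully open they stand 13 mm farther back than shut.
Start: joints at [-1.177, 0.332, -0.065, 1.46, 0.022, 1.35, -0.088], TCP at [0.253, 0.572, 0.248] pointing down, gripper open.
Joint ranges: [-2.6, 2.6], [-0.5, 2.12], [-1.47, 1.34], [0.16, 2.42], [-1.27, 4.41], [0.06, 2.06], [-2.6, 2.6]. Speed limits (rad/s): [2.22, 2.22, 2.79, 2.79, 3.14, 3.14, 3.14].

INTERFACE

Orientations are given as a unit quaternion [x, y, z, w].
In Python, from workcell import manip gives the robot as it stands. The module is installed in compiled form; this text tells all that it offers.
- The arm moves only by the tool move_arm, never from a script. Its argument "increments" is a list of rows, each an object with "offset": the shift along the tool's x, y, z in m, a list of three; "yaw": the turn about the tool's y in degrees; "jaw": the closure in counts, from 0 (fully open) to 255 (shut). In form: [{"offset": [tx, ty, tz], "yaw": yaw, "jaw": jaw}, ...]. A call has 1 to 10 rows; each row is the pose to reach, as a shift and turn from the pose measured when the call began, along the tool's axes at that moment; what a row does not reach only later rows make up. A row lasts 1/12 s, in which the tool goes at most 41.7 mm and 7.16 degrees, less where a joint would pass 70% of its speed; a pose out of reach is approached as far as the arm can. A call with a gripper value outside its range is refused whole. The fingers move at their own pace and stop on an object; "squeeze" is the grip in N (left out, the last holds). Time passes only in rows, so rows that repeat a pose let the fingers close. It gives the time, the measured TCP pose, the force and the opening at its end, in the units of the state.
- manip.get_obs(): the state, without advancing time (a new reading comes with each control period).
- manip.camera(name): name is "scene" or "top" or "wrist"; returns a dict with "pixels" (400x640x3 uint8, red, green, blue), "depth" (400x640 float32, m along the optical axis (not along the pixel's ray), 0 where there is no reading), "intrinsics" (3x3 intrinsics, pixels), "R" (3x3) and "t" (3): a world point X has camera coordinates R X + t; the wrist camera has in their place "mount" (4x4, takes a point from camera to tool coordinates, whose origin is the TCP and whose axes are the tool frame's). Camera axes: x right, y down, z forward; pixel columns grow to the right and rows downward; lengths in m; the calibration is good to about 2 mm. A picture is of the moment at which its call begins: read the wrist's pose just before it.
- manip.hand_in(): hands the job in, once; it reports no verdict.
Trained networks look in a picture, given as the dict that the camera call returned (one of the last four; its "shot" number tells which), for a name from the list of things; names that differ only in an ending like _2 or _b are one class to them, and where a whole thing is asked for, a point or a joint stands for the part that bears it (a point fixed in the world has none). Each returns a list of dicts, best first, with "confidence" (0 to 1); they miss things now and then, are a little off and sometimes report something else, mostly with a low value. They report only what shows in the picture. A call takes as long as a camera call. They do not tell look-alikes from the thing itself.
- manip.recognise(picture, query): "bbox" ([left, top, right, bottom] in pixels, round what is visible of it).
- manip.spot_point(picture, query): "centre" ([column, row] in pixels: a listed point, or the origin of a listed thing).
The state is a dict: "clock": time; "joint_pos": joint angles; "joint_velocities": joint speeds; "tau": joint torques, N m; "position": TCP position; "ee_rot": TCP orientation; "ft_force": force on the tool from outside, world axes, zero at the start; "torque": the same for the moment, N m; "grip_width": opening from 0.0 (shut) to 1.0 (fully open).
Only numpy, scipy, OpenCV 4.12 (cv2) and the standard library are available. Lean on these libraries where they do the work, as an engineer would, in place of code of your own. Each camera call takes 0.05 s, during which the arm holds its last target. There are 200 camera calls.

## Working session

There is one attempt and no reset: what is moved stays moved. The work goes in short steps, Python scripts to look and compute and a tool call to move; the robot and the scene stay as the last step left them, time stands still between calls to the robot, and variables do not carry over. Pictures are saved under pics/ and viewed, about 8 in all and at most 12, crops included, and the job is handed in when it is done.

Besides the shell and the picture viewer there is one more tool, called after "Emit:" as name(argument=value, ...), one argument or row to a line, values as JSON. move_arm: Moves the arm, as the interface text tells. Its arguments: {"type":"object","properties":{"increments":{"type":"array","items":{"type":"object","properties":{"offset":{"type":"array","items":{"type":"number"}},"yaw":{"type":"number"},"jaw":{"type":"number"}}}},"squeeze":{"type":"number"}},"required":["increments"]}

```bash
mkdir -p pics
cat > h.py <<'E'
import numpy as np, cv2
from scipy.spatial.transform import Rotation as Ro
from workcell import manip
def save(p,n): cv2.imwrite('pics/'+n,cv2.cvtColor(p['pixels'],cv2.COLOR_RGB2BGR))
def cloud(p,obs=None):
    K=p['intrinsics'];d=p['depth'];v,u=np.mgrid[:400,:640]
    c=np.stack([(u-K[0,2])/K[0,0]*d,(v-K[1,2])/K[1,1]*d,d],-1)
    if 'mount' in p:
        M=p['mount'];c=c@M[:3,:3].T+M[:3,3]
        return c@Ro.from_quat(obs['ee_rot']).as_matrix().T+obs['position']
    return (c-p['t'])@p['R']
E
python3 - <<'E'
from h import *
o=manip.get_obs();print({k:np.round(v,3) for k,v in o.items()},manip.tcp_to_tips)
print(Ro.from_quat(o['ee_rot']).as_matrix().round(3))
for n in('scene','top'):
    p=manip.camera(n);save(p,n+'0.png');C=cloud(p);np.savez(n+'0.npz',C=C,rgb=p['pixels'],d=p['depth'])
    print(n,p['shot'])
    for q in('bottle_a_centre','gap_a','gap_b'):
        for r in manip.spot_point(p,q):
            u,v=np.round(r['centre']).astype(int);print(q,u,v,round(r['confidence'],2),C[min(v,399),min(u,639)].round(3))
E
```

```text
{'clock': np.float64(0.0), 'joint_pos': array([-1.177,  0.333, -0.065,  1.461,  0.022,  1.35 , -0.089]), 'joint_velocities': array([-0.001,  0.001,  0.001,  0.001,  0.   ,  0.   ,  0.001]), 'tau': array([-0.0000e+00, -6.2545e+01,  4.9000e-02, -3.9161e+01,  1.6000e-02,
        1.0000e-02, -0.0000e+00]), 'position': array([0.253, 0.571, 0.248]), 'ee_rot': array([ 0.692, -0.146,  0.146, -0.691]), 'ft_force': array([-0.562, -0.432, -0.057]), 'torque': array([-0.045,  0.013,  0.018]), 'grip_width': np.float64(0.994)} 0.017
[[ 0.914 -0.001  0.405]
 [-0.405 -0.001  0.914]
 [ 0.    -1.    -0.001]]
scene 1
bottle_a_centre 404 188 0.97 [0.424 0.225 0.062]
gap_a 294 223 0.93 [0.574 0.014 0.07 ]
gap_a 252 227 0.67 [ 0.551 -0.087  0.005]
gap_b 294 223 0.93 [0.574 0.014 0.07 ]
gap_b 252 227 0.67 [ 0.551 -0.087  0.005]
top 2
bottle_a_centre 243 233 0.68 [0.414 0.224 0.076]
gap_a 340 195 0.58 [0.511 0.002 0.004]
gap_a 371 182 0.58 [ 0.546 -0.074  0.007]
gap_b 340 195 0.58 [0.511 0.002 0.004]
gap_b 371 182 0.58 [ 0.546 -0.074  0.007]
```

View pics/top0.png

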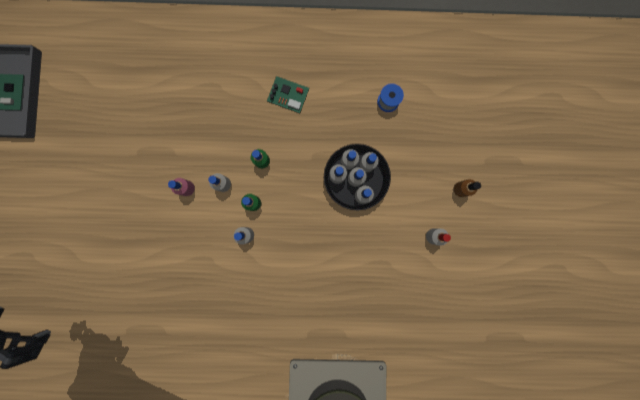

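View pics/scene0.png

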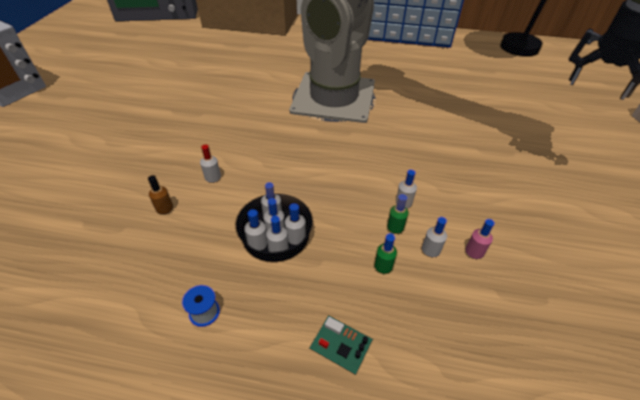

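The top view shows the white bottles at about (219,183) and (243,236), green ones at (260,158) and (251,203), and a pink one at (180,186). The tub is centred near (357,177), with empty places at about (340,195) and (378,184). The scene view agrees.

Run:
```python
from h import *
for n in('top','scene'):
    z=np.load(n+'0.npz');C,rgb=z['C'],z['rgb'];hsv=cv2.cvtColor(rgb,cv2.COLOR_RGB2HSV)
    m=((hsv[...,0]>100)&(hsv[...,0]<130)&(hsv[...,1]>130)&(C[...,2]>0.06)&(C[...,2]<.125)&(C[...,0]>.2)&(C[...,0]<.9)&(abs(C[...,1])<.6)).astype(np.uint8)
    k,l,s,c=cv2.connectedComponentsWithStats(m)
    print(n)
    for i in range(1,k):
        if s[i,4]<8: continue
        P=C[l==i];t=P[P[:,2]>np.percentile(P[:,2],98)-.008];print(c[i].round(),s[i,4],'mean',P.mean(0).round(4),'top',t.mean(0).round(4),len(t))
# rim of tub
    C=C; d=hsv[...,2]<60
    mm=d&(C[...,2]>.037)&(C[...,2]<.052)&(C[...,0]>.4)&(C[...,0]<.7)&(abs(C[...,1])<.15)
    P=C[mm];A=np.c_[2*P[:,:2],np.ones(len(P))]
    for _ in range(6):
        x=np.linalg.lstsq(np.c_[2*P[:,:2],np.ones(len(P))],(P[:,:2]**2).sum(1),rcond=None)[0];r=np.sqrt(x[2]+x[0]**2+x[1]**2)
        e=np.hypot(*(P[:,:2]-x[:2]).T)-r;P=P[abs(e)<max(.006,1.5*e.std())]
    print('rim',x[:2].round(4),r.round(4),len(P))
```

```text
top
[256. 154.] 56 mean [0.5912 0.1975 0.0972] top [0.5923 0.1983 0.1002] 44
[351. 155.] 55 mean [ 0.5939 -0.0157  0.1011] top [ 0.5953 -0.0163  0.1051] 40
[371. 158.] 59 mean [ 0.5886 -0.0605  0.1001] top [ 0.5899 -0.0618  0.1051] 42
[339. 171.] 51 mean [0.5575 0.0119 0.1007] top [0.5586 0.0114 0.1054] 39
[359. 174.] 56 mean [ 0.5521 -0.0332  0.1008] top [ 0.5533 -0.0339  0.1054] 43
[214. 180.] 55 mean [0.5311 0.2903 0.0963] top [0.5319 0.2915 0.0999] 42
[174. 184.] 59 mean [0.5185 0.3787 0.0956] top [0.519  0.3808 0.0997] 40
[366. 193.] 52 mean [ 0.5102 -0.0504  0.1018] top [ 0.511  -0.0514  0.1054] 40
[246. 201.] 61 mean [0.4861 0.2158 0.0967] top [0.4868 0.2163 0.1004] 48
[239. 236.] 53 mean [0.4084 0.2292 0.0982] top [0.4082 0.2304 0.1003] 44
rim [ 0.5539 -0.0343] 0.0759 561
scene
[410. 177.] 80 mean [0.4168 0.2316 0.0908] top [0.4145 0.232  0.0996] 37
[269. 185.] 25 mean [ 0.5165 -0.0509  0.1056] top [ 0.5165 -0.0509  0.1056] 25
[273. 214.] 253 mean [ 0.5783 -0.0249  0.0943] top [ 0.5799 -0.0241  0.1048] 115
[402. 197.] 24 mean [0.4902 0.2178 0.1008] top [0.4902 0.2178 0.1008] 24
[294. 212.] 134 mean [0.5667 0.0123 0.0956] top [0.5645 0.0113 0.1047] 67
[253. 218.] 148 mean [ 0.597  -0.0604  0.0954] top [ 0.5947 -0.0617  0.1047] 71
[440. 225.] 98 mean [0.5407 0.2926 0.0915] top [0.5388 0.2929 0.0996] 51
[487. 227.] 108 mean [0.528  0.3806 0.0912] top [0.5263 0.3813 0.0992] 56
[389. 242.] 113 mean [0.6004 0.1993 0.0919] top [0.5982 0.1994 0.0998] 60
rim [ 0.5585 -0.0336] 0.0761 485
```

Both empty places follow from the hexagon around the tub centre of about (0.556,-0.034). The gaps lie at roughly 144° and 264°. I'll move above the near bottle and refine with the wrist camera.

Emit:
move_arm(
  increments=[
    {"offset": [0.03, 0, -0.0265], "yaw": 0, "jaw": 0},
    {"offset": [0.06, 0, -0.053], "yaw": 0, "jaw": 0},
    {"offset": [0.09, 0, -0.0795], "yaw": 0, "jaw": 0},
    {"offset": [0.12, 0, -0.106], "yaw": 0, "jaw": 0},
    {"offset": [0.15, 0, -0.132], "yaw": 0, "jaw": 0},
    {"offset": [0.18, 0, -0.159], "yaw": 0, "jaw": 0},
    {"offset": [0.21, 0, -0.185], "yaw": 0, "jaw": 0},
    {"offset": [0.24, 0, -0.212], "yaw": 0, "jaw": 0},
    {"offset": [0.265, 0, -0.235], "yaw": 0, "jaw": 0},
    {"offset": [0.281, 0, -0.248], "yaw": 0, "jaw": 0},
  ],
)

```text
clock: 1.23
position: [0.4109, 0.227, 0.2486]
ee_rot: [-0.691, 0.147, -0.148, 0.692]
ft_force: [0.4, 1.4, 0.5]
grip_width: 0.999
```

```bash
cat > w.py <<'E'
from h import *
import sys
o=manip.get_obs();p=manip.camera('wrist');C=cloud(p,o);save(p,sys.argv[1])
R=Ro.from_quat(o['ee_rot']).as_matrix();print(o['clock'],o['position'].round(4),R.round(3).tolist(),o['grip_width'],o['ft_force'].round(2))
hsv=cv2.cvtColor(p['pixels'],cv2.COLOR_RGB2HSV)
m=((hsv[...,0]>100)&(hsv[...,0]<130)&(hsv[...,1]>130)&(C[...,2]>0.06)&(C[...,2]<.125)).astype(np.uint8)
k,l,s,c=cv2.connectedComponentsWithStats(m)
for i in range(1,k):
    if s[i,4]<30: continue
    P=C[l==i];top=np.percentile(P[:,2],97);t=P[P[:,2]>top-.004]
    (cx,cy),r=cv2.minEnclosingCircle(t[:,:2].astype(np.float32)*1000)
    print(c[i].round(),s[i,4],'circ',round(cx,1),round(cy,1),'r',round(r,1),'top mean',t.mean(0).round(4),len(t))
E
python3 w.py w0.png
```

```text
1.2333 [0.4109 0.227  0.2486] [[0.913, 0.001, 0.408], [-0.408, -0.0, 0.913], [0.001, -1.0, 0.0]] 0.999384140594675 [0.37 1.38 0.49]
[328. 187.] 236 circ 409.8 233.0 r 7.9 top mean [0.4097 0.2329 0.0999] 236
[527. 231.] 224 circ 521.3 383.1 r 8.5 top mean [0.5211 0.3828 0.0997] 224
[347. 267.] 195 circ 488.0 218.2 r 8.1 top mean [0.4879 0.2185 0.0999] 195
[125. 382.] 297 circ 513.9 -49.5 r 9.1 top mean [ 0.5137 -0.0479  0.1048] 174
```

View pics/w0.png

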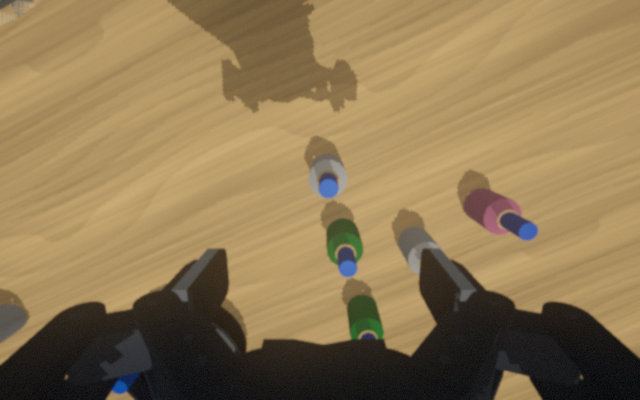

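The wrist view puts the white bottle's cap at (328,187), which is (0.410,0.233,0.100), in agreement with the other cameras. Next I'll descend and grip.

Emit:
move_arm(
  increments=[
    {"offset": [-0.0024, 0.03, 0.0044], "yaw": 0, "jaw": 0},
    {"offset": [-0.0024, 0.06, 0.0044], "yaw": 0, "jaw": 0},
    {"offset": [-0.0024, 0.09, 0.0044], "yaw": 0, "jaw": 0},
    {"offset": [-0.0024, 0.115, 0.0044], "yaw": 0, "jaw": 0},
    {"offset": [-0.0024, 0.135, 0.0044], "yaw": 0, "jaw": 0},
    {"offset": [-0.0024, 0.15, 0.0044], "yaw": 0, "jaw": 0},
    {"offset": [-0.0024, 0.16, 0.0044], "yaw": 0, "jaw": 0},
    {"offset": [-0.0024, 0.16, 0.0044], "yaw": 0, "jaw": 0},
  ],
)

```text
clock: 1.95
position: [0.4113, 0.229, 0.087]
ee_rot: [0.692, -0.149, 0.149, -0.69]
ft_force: [-0.5, -0.4, -0.4]
grip_width: 0.999
```

Emit:
move_arm(
  increments=[
    {"offset": [0, 0, 0], "yaw": 0, "jaw": 80},
    {"offset": [0, 0, 0], "yaw": 0, "jaw": 120},
    {"offset": [0, 0, 0], "yaw": 0, "jaw": 160},
    {"offset": [0, 0, 0], "yaw": 0, "jaw": 190},
    {"offset": [0, 0, 0], "yaw": 0, "jaw": 255},
    {"offset": [0, 0, 0], "yaw": 0, "jaw": 255},
    {"offset": [0, 0, 0], "yaw": 0, "jaw": 255},
    {"offset": [0, 0, 0], "yaw": 0, "jaw": 255},
    {"offset": [0, 0, 0], "yaw": 0, "jaw": 255},
    {"offset": [0, 0, 0], "yaw": 0, "jaw": 255},
  ],
  squeeze=30,
)

```text
clock: 2.78
position: [0.4116, 0.2292, 0.0874]
ee_rot: [0.692, -0.149, 0.149, -0.691]
ft_force: [-0.3, -0.3, 5.7]
grip_width: 0.2
```

Emit:
move_arm(
  increments=[
    {"offset": [0, -0.03, 0], "yaw": 0, "jaw": 255},
    {"offset": [0, -0.07, 0], "yaw": 0, "jaw": 255},
    {"offset": [0, -0.11, 0], "yaw": 0, "jaw": 255},
    {"offset": [0, -0.145, 0], "yaw": 0, "jaw": 255},
    {"offset": [0, -0.145, 0], "yaw": 0, "jaw": 255},
  ],
)

```text
clock: 3.2
position: [0.414, 0.231, 0.2391]
ee_rot: [-0.689, 0.147, -0.151, 0.693]
ft_force: [1.8, 0.2, -0.2]
grip_width: 0.2
```

Emit:
move_arm(
  increments=[
    {"offset": [0.015, 0, -0.013], "yaw": 0, "jaw": 255},
    {"offset": [0.04, 0, -0.035], "yaw": 2, "jaw": 255},
    {"offset": [0.065, 0, -0.057], "yaw": 4, "jaw": 255},
    {"offset": [0.09, 0, -0.079], "yaw": 6, "jaw": 255},
    {"offset": [0.115, 0, -0.1], "yaw": 8, "jaw": 255},
    {"offset": [0.14, 0, -0.122], "yaw": 10, "jaw": 255},
    {"offset": [0.165, 0, -0.144], "yaw": 11.7, "jaw": 255},
    {"offset": [0.185, 0, -0.162], "yaw": 11.7, "jaw": 255},
    {"offset": [0.1946, 0, -0.17], "yaw": 11.7, "jaw": 255},
    {"offset": [0.1946, 0, -0.17], "yaw": 11.7, "jaw": 255},
  ],
)

```text
clock: 4.03
position: [0.5218, -0.0076, 0.2382]
ee_rot: [-0.67, 0.218, -0.222, 0.673]
ft_force: [0.6, 0.8, -1.5]
grip_width: 0.198
```

```bash
python3 w.py w1.png
cat > t.py <<'E'
from h import *
p=manip.camera('top');C=cloud(p);save(p,'top_b.png')
E
```

```text
4.0333 [ 0.5218 -0.0076  0.2382] [[0.806, 0.007, 0.592], [-0.592, 0.002, 0.806], [0.004, -1.0, 0.006]] 0.19764487890109586 [ 0.58  0.77 -1.47]
[583. 116.] 309 circ 594.4 199.9 r 8.5 top mean [0.5944 0.1998 0.0998] 309
[275. 217.] 316 circ 513.9 -50.8 r 9.0 top mean [ 0.5136 -0.0505  0.105 ] 314
[368. 218.] 314 circ 561.7 12.3 r 8.8 top mean [0.5613 0.0126 0.1049] 311
[320. 229.] 44 circ 549.8 -30.8 r 5.7 top mean [ 0.5486 -0.03    0.0944] 20
```

View pics/w1.png

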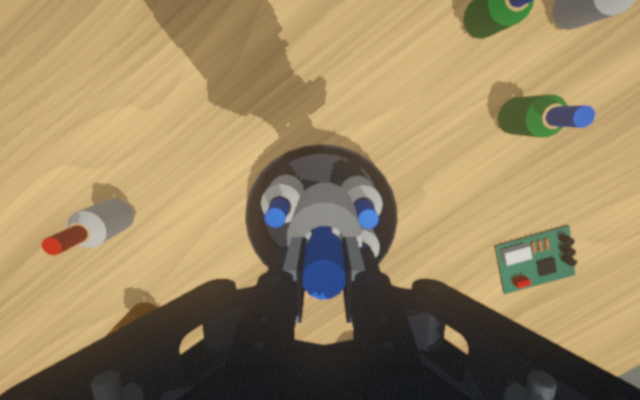

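The wrist view shows the gap clear below the held bottle. The neighbouring caps at (275,217) and (368,218) put the gap at about (0.519,-0.006), so the tool is already within 2 mm of it. I'll lower in stages.

Emit:
move_arm(
  increments=[
    {"offset": [-0.001, 0.02, 0], "yaw": 0, "jaw": 255},
    {"offset": [-0.001, 0.04, 0], "yaw": 0, "jaw": 255},
    {"offset": [-0.001, 0.06, 0], "yaw": 0, "jaw": 255},
    {"offset": [-0.001, 0.075, 0], "yaw": 0, "jaw": 255},
    {"offset": [-0.001, 0.09, 0], "yaw": 0, "jaw": 255},
    {"offset": [-0.001, 0.1, 0], "yaw": 0, "jaw": 255},
    {"offset": [-0.001, 0.11, 0], "yaw": 0, "jaw": 255},
    {"offset": [-0.001, 0.115, 0], "yaw": 0, "jaw": 255},
    {"offset": [-0.001, 0.12, 0], "yaw": 0, "jaw": 255},
    {"offset": [-0.001, 0.12, 0], "yaw": 0, "jaw": 255},
  ],
)

```text
clock: 4.92
position: [0.521, -0.0042, 0.1176]
ee_rot: [-0.671, 0.218, -0.221, 0.674]
ft_force: [-0.3, -0.6, -1.2]
grip_width: 0.198
```

Emit:
move_arm(
  increments=[
    {"offset": [0.0013, 0.003, -0.0026], "yaw": 0, "jaw": 255},
    {"offset": [0.0013, 0.007, -0.0026], "yaw": 0, "jaw": 255},
    {"offset": [0.0013, 0.011, -0.0026], "yaw": 0, "jaw": 255},
    {"offset": [0.0013, 0.015, -0.0026], "yaw": 0, "jaw": 255},
    {"offset": [0.0013, 0.018, -0.0026], "yaw": 0, "jaw": 255},
    {"offset": [0.0013, 0.021, -0.0026], "yaw": 0, "jaw": 255},
    {"offset": [0.0013, 0.0235, -0.0026], "yaw": 0, "jaw": 255},
    {"offset": [0.0013, 0.0235, -0.0026], "yaw": 0, "jaw": 255},
  ],
)

```text
clock: 5.58
position: [0.5204, -0.007, 0.0935]
ee_rot: [-0.671, 0.218, -0.221, 0.674]
ft_force: [0.4, -0.9, -0.9]
grip_width: 0.198
```

Emit:
move_arm(
  increments=[
    {"offset": [0, 0.001, 0], "yaw": 0, "jaw": 255},
    {"offset": [0, 0.001, 0], "yaw": 0, "jaw": 255},
    {"offset": [0, 0.001, 0], "yaw": 0, "jaw": 190},
    {"offset": [0, 0.001, 0], "yaw": 0, "jaw": 160},
    {"offset": [0, 0.001, 0], "yaw": 0, "jaw": 150},
    {"offset": [0, 0.001, 0], "yaw": 0, "jaw": 150},
    {"offset": [0, 0.001, 0], "yaw": 0, "jaw": 150},
  ],
)

```text
clock: 6.17
position: [0.5204, -0.007, 0.0926]
ee_rot: [-0.671, 0.218, -0.221, 0.674]
ft_force: [0.4, 0.2, 0.0]
grip_width: 0.41
```

Emit:
move_arm(
  increments=[
    {"offset": [0, -0.01, 0], "yaw": 0, "jaw": 150},
    {"offset": [0, -0.03, 0], "yaw": 0, "jaw": 150},
    {"offset": [0, -0.06, 0], "yaw": 0, "jaw": 150},
    {"offset": [0, -0.1, 0], "yaw": 0, "jaw": 150},
    {"offset": [0, -0.13, 0], "yaw": 0, "jaw": 150},
    {"offset": [0, -0.15, 0], "yaw": 0, "jaw": 150},
    {"offset": [0, -0.15, 0], "yaw": 0, "jaw": 150},
  ],
)

```text
clock: 6.75
position: [0.5216, -0.0077, 0.248]
ee_rot: [-0.669, 0.216, -0.223, 0.675]
ft_force: [0.4, -0.5, 1.2]
grip_width: 0.413
```

```bash
python3 w.py w2.png
```

```text
6.75 [ 0.5216 -0.0077  0.248 ] [[0.807, 0.012, 0.59], [-0.59, 0.005, 0.807], [0.007, -1.0, 0.011]] 0.41328800394161797 [ 0.41 -0.51  1.24]
[572. 116.] 279 circ 594.5 199.8 r 8.3 top mean [0.5943 0.1997 0.0997] 279
[323. 186.] 302 circ 519.7 -3.1 r 8.7 top mean [ 0.5192 -0.0029  0.1049] 295
[276. 213.] 297 circ 513.6 -50.8 r 9.0 top mean [ 0.5136 -0.0505  0.105 ] 295
[365. 214.] 288 circ 561.7 12.7 r 8.8 top mean [0.5614 0.0125 0.1048] 285
[320. 233.] 391 circ 555.5 -33.0 r 8.9 top mean [ 0.5555 -0.0326  0.1049] 269
[357. 261.] 83 circ 595.7 -18.0 r 7.5 top mean [ 0.5945 -0.0194  0.1046] 79
[319. 282.] 234 circ 592.1 -60.3 r 8.5 top mean [ 0.5915 -0.0599  0.1048] 230
```

View pics/w2.png

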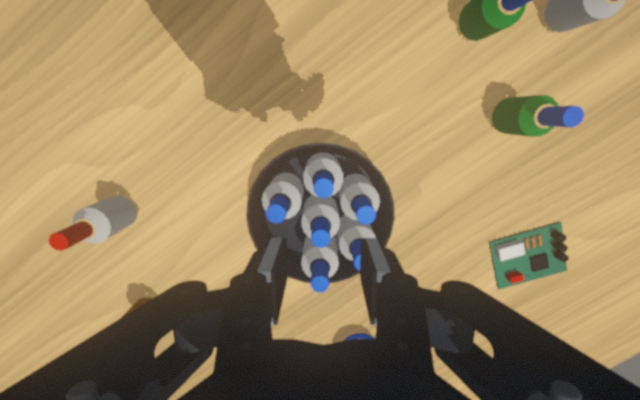

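The first bottle stands in the gap, with its cap at image (323,186) and top at (0.5197,-0.003,0.105). The remaining gap is at about (0.5505,-0.079). Now I'll go over the second bottle.

Emit:
move_arm(
  increments=[
    {"offset": [-0.01, 0, 0.015], "yaw": 4, "jaw": 60},
    {"offset": [-0.03, 0, 0.045], "yaw": 10, "jaw": 60},
    {"offset": [-0.05, 0, 0.075], "yaw": 16, "jaw": 60},
    {"offset": [-0.07, 0, 0.105], "yaw": 22, "jaw": 60},
    {"offset": [-0.09, 0, 0.135], "yaw": 29, "jaw": 60},
    {"offset": [-0.11, 0, 0.165], "yaw": 36, "jaw": 60},
    {"offset": [-0.13, 0, 0.195], "yaw": 43, "jaw": 60},
    {"offset": [-0.15, 0, 0.225], "yaw": 49, "jaw": 60},
    {"offset": [-0.162, 0, 0.244], "yaw": 55, "jaw": 60},
    {"offset": [-0.166, 0, 0.25], "yaw": 60, "jaw": 60},
  ],
)

```text
clock: 7.63
position: [0.5325, 0.2971, 0.2453]
ee_rot: [0.47, -0.525, 0.527, -0.475]
ft_force: [-0.6, 0.5, -0.5]
grip_width: 0.768
```

```bash
python3 w.py w3.png
```

```text
7.6333 [0.5325 0.2971 0.2453] [[-0.107, 0.007, 0.994], [-0.994, 0.004, -0.107], [-0.005, -1.0, 0.007]] 0.7677529644559867 [-0.64  0.48 -0.49]
[298.  93.] 298 circ 522.0 382.6 r 7.9 top mean [0.5223 0.383  0.0999] 298
[327. 196.] 159 circ 535.4 295.3 r 7.5 top mean [0.537  0.2954 0.1001] 159
[285. 279.] 195 circ 489.5 219.4 r 8.0 top mean [0.4896 0.2194 0.1001] 195
[393. 286.] 42 circ 590.4 200.6 r 6.3 top mean [0.5897 0.2005 0.1002] 42
```

View pics/w3.png

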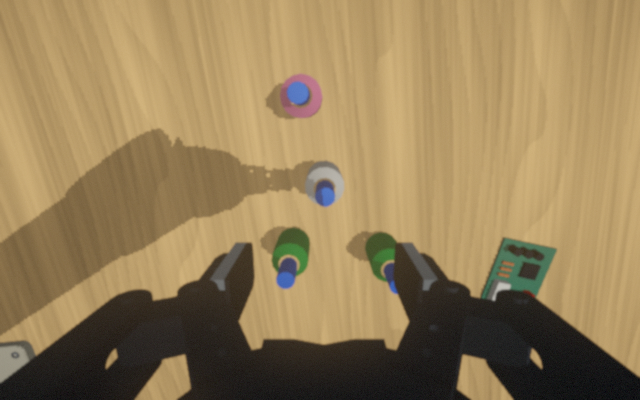

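The wrist view confirms the white bottle at (327,196), which is (0.535,0.294), between the pink and green ones. I'll descend.

Emit:
move_arm(
  increments=[
    {"offset": [0.0028, 0.03, 0.0028], "yaw": 0, "jaw": 60},
    {"offset": [0.0028, 0.06, 0.0028], "yaw": 0, "jaw": 60},
    {"offset": [0.0028, 0.09, 0.0028], "yaw": 0, "jaw": 60},
    {"offset": [0.0028, 0.115, 0.0028], "yaw": 0, "jaw": 60},
    {"offset": [0.0028, 0.135, 0.0028], "yaw": 0, "jaw": 60},
    {"offset": [0.0028, 0.149, 0.0028], "yaw": 0, "jaw": 60},
    {"offset": [0.0028, 0.157, 0.0028], "yaw": 0, "jaw": 60},
    {"offset": [0.0028, 0.157, 0.0028], "yaw": 0, "jaw": 60},
    {"offset": [0.0028, 0.157, 0.0028], "yaw": 0, "jaw": 60},
  ],
)

```text
clock: 8.43
position: [0.5363, 0.2934, 0.0884]
ee_rot: [0.468, -0.527, 0.528, -0.474]
ft_force: [-0.5, 0.8, 0.1]
grip_width: 0.764
```

Emit:
move_arm(
  increments=[
    {"offset": [0, 0, 0], "yaw": 0, "jaw": 100},
    {"offset": [0, 0, 0], "yaw": 0, "jaw": 130},
    {"offset": [0, 0, 0], "yaw": 0, "jaw": 160},
    {"offset": [0, 0, 0], "yaw": 0, "jaw": 190},
    {"offset": [0, 0, 0], "yaw": 0, "jaw": 255},
    {"offset": [0, 0, 0], "yaw": 0, "jaw": 255},
    {"offset": [0, 0, 0], "yaw": 0, "jaw": 255},
    {"offset": [0, 0, 0], "yaw": 0, "jaw": 255},
    {"offset": [0, 0, 0], "yaw": 0, "jaw": 255},
  ],
  squeeze=30,
)

```text
clock: 9.18
position: [0.5366, 0.2936, 0.089]
ee_rot: [0.468, -0.527, 0.528, -0.474]
ft_force: [-1.4, 0.4, 5.5]
grip_width: 0.2
```

Emit:
move_arm(
  increments=[
    {"offset": [0, -0.03, 0], "yaw": 0, "jaw": 255},
    {"offset": [0, -0.07, 0], "yaw": 0, "jaw": 255},
    {"offset": [0, -0.11, 0], "yaw": 0, "jaw": 255},
    {"offset": [0, -0.145, 0], "yaw": 0, "jaw": 255},
    {"offset": [0, -0.15, 0], "yaw": 0, "jaw": 255},
    {"offset": [0, -0.15, 0], "yaw": 0, "jaw": 255},
  ],
)

```text
clock: 9.68
position: [0.5365, 0.2935, 0.2415]
ee_rot: [0.467, -0.526, 0.528, -0.475]
ft_force: [-0.7, -0.3, -1.0]
grip_width: 0.197
```

Emit:
move_arm(
  increments=[
    {"offset": [0.02, 0, 0.003], "yaw": 0, "jaw": 255},
    {"offset": [0.055, 0, 0.008], "yaw": 0, "jaw": 255},
    {"offset": [0.095, 0, 0.014], "yaw": 0, "jaw": 255},
    {"offset": [0.135, 0, 0.02], "yaw": 0, "jaw": 255},
    {"offset": [0.175, 0, 0.026], "yaw": 0, "jaw": 255},
    {"offset": [0.215, 0, 0.032], "yaw": 0, "jaw": 255},
    {"offset": [0.255, 0, 0.038], "yaw": 0, "jaw": 255},
    {"offset": [0.295, 0, 0.044], "yaw": 0, "jaw": 255},
    {"offset": [0.335, 0, 0.05], "yaw": 0, "jaw": 255},
    {"offset": [0.36, 0, 0.053], "yaw": 0, "jaw": 255},
  ],
)

```text
clock: 10.52
position: [0.5472, -0.0749, 0.2375]
ee_rot: [0.466, -0.528, 0.529, -0.473]
ft_force: [-0.8, 0.5, -1.1]
grip_width: 0.199
```

Emit:
move_arm(
  increments=[
    {"offset": [0.006, 0, 0], "yaw": 0, "jaw": 255},
    {"offset": [0.006, 0, 0], "yaw": 0, "jaw": 255},
    {"offset": [0.006, 0, 0], "yaw": 0, "jaw": 255},
  ],
)

```text
clock: 10.77
position: [0.5459, -0.08, 0.236]
ee_rot: [0.467, -0.528, 0.528, -0.473]
ft_force: [-0.5, 0.9, -0.8]
grip_width: 0.201
```

```bash
python3 w.py w4.png
```

```text
10.7667 [ 0.5459 -0.08    0.236 ] [[-0.117, 0.006, 0.993], [-0.993, 0.005, -0.117], [-0.006, -1.0, 0.006]] 0.20141070019582913 [-0.53  0.9  -0.79]
[328.  80.] 402 circ 561.8 11.5 r 8.2 top mean [0.5617 0.0116 0.1049] 388
[278. 107.] 399 circ 520.5 -3.5 r 8.5 top mean [ 0.5207 -0.0037  0.1049] 383
[378. 111.] 377 circ 597.9 -15.3 r 8.3 top mean [ 0.5978 -0.0154  0.1049] 365
[327. 139.] 367 circ 556.1 -32.8 r 8.5 top mean [ 0.5561 -0.0327  0.105 ] 355
[280. 167.] 381 circ 514.4 -50.9 r 8.6 top mean [ 0.5145 -0.0505  0.105 ] 340
[376. 169.] 342 circ 593.0 -60.8 r 9.0 top mean [ 0.5925 -0.0606  0.1049] 334
```

View pics/w4.png

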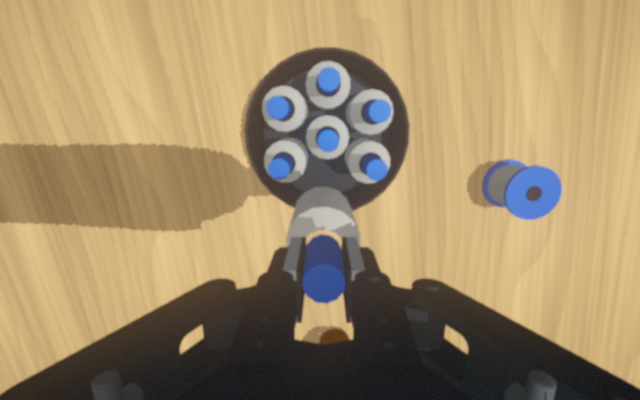

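The tub now shows six bottles, with the last gap below the held bottle between the caps at (280,167) and (376,169), centred at about (0.551,-0.079). I'll shift 5 mm and lower.

Emit:
move_arm(
  increments=[
    {"offset": [-0.001, 0.01, 0.005], "yaw": 0, "jaw": 255},
    {"offset": [-0.001, 0.03, 0.005], "yaw": 0, "jaw": 255},
    {"offset": [-0.001, 0.045, 0.005], "yaw": 0, "jaw": 255},
    {"offset": [-0.001, 0.06, 0.005], "yaw": 0, "jaw": 255},
    {"offset": [-0.001, 0.07, 0.005], "yaw": 0, "jaw": 255},
    {"offset": [-0.001, 0.075, 0.005], "yaw": 0, "jaw": 255},
    {"offset": [-0.001, 0.08, 0.005], "yaw": 0, "jaw": 255},
    {"offset": [-0.001, 0.08, 0.005], "yaw": 0, "jaw": 255},
  ],
)

```text
clock: 11.48
position: [0.5518, -0.0776, 0.1556]
ee_rot: [0.468, -0.528, 0.528, -0.474]
ft_force: [0.7, 0.5, -0.2]
grip_width: 0.198
```

Emit:
move_arm(
  increments=[
    {"offset": [0.002, 0.004, -0.0006], "yaw": 0, "jaw": 255},
    {"offset": [0.002, 0.01, -0.0006], "yaw": 0, "jaw": 255},
    {"offset": [0.002, 0.016, -0.0006], "yaw": 0, "jaw": 255},
    {"offset": [0.002, 0.022, -0.0006], "yaw": 0, "jaw": 255},
    {"offset": [0.002, 0.028, -0.0006], "yaw": 0, "jaw": 255},
    {"offset": [0.002, 0.033, -0.0006], "yaw": 0, "jaw": 255},
    {"offset": [0.002, 0.037, -0.0006], "yaw": 0, "jaw": 255},
    {"offset": [0.002, 0.037, -0.0006], "yaw": 0, "jaw": 255},
  ],
)

```text
clock: 12.15
position: [0.5507, -0.0792, 0.1176]
ee_rot: [-0.468, 0.528, -0.527, 0.473]
ft_force: [-0.7, -0.6, -1.4]
grip_width: 0.2
```

Emit:
move_arm(
  increments=[
    {"offset": [0, 0.003, 0], "yaw": 0, "jaw": 255},
    {"offset": [0, 0.007, 0], "yaw": 0, "jaw": 255},
    {"offset": [0, 0.011, 0], "yaw": 0, "jaw": 255},
    {"offset": [0, 0.015, 0], "yaw": 0, "jaw": 255},
    {"offset": [0, 0.019, 0], "yaw": 0, "jaw": 255},
    {"offset": [0, 0.022, 0], "yaw": 0, "jaw": 255},
    {"offset": [0, 0.0235, 0], "yaw": 0, "jaw": 255},
    {"offset": [0, 0.0235, 0], "yaw": 0, "jaw": 255},
  ],
)

```text
clock: 12.82
position: [0.551, -0.0791, 0.0942]
ee_rot: [-0.468, 0.528, -0.527, 0.473]
ft_force: [0.7, -0.3, -0.7]
grip_width: 0.203
```

Emit:
move_arm(
  increments=[
    {"offset": [0, 0, 0], "yaw": 0, "jaw": 255},
    {"offset": [0, 0, 0], "yaw": 0, "jaw": 190},
    {"offset": [0, 0, 0], "yaw": 0, "jaw": 160},
    {"offset": [0, 0, 0], "yaw": 0, "jaw": 150},
    {"offset": [0, 0, 0], "yaw": 0, "jaw": 150},
    {"offset": [0, 0, 0], "yaw": 0, "jaw": 150},
  ],
)

```text
clock: 13.32
position: [0.551, -0.0791, 0.0942]
ee_rot: [-0.468, 0.528, -0.527, 0.473]
ft_force: [0.0, 0.2, 0.2]
grip_width: 0.412
```

Emit:
move_arm(
  increments=[
    {"offset": [0, -0.01, 0], "yaw": 0, "jaw": 150},
    {"offset": [0, -0.03, 0], "yaw": 0, "jaw": 150},
    {"offset": [0, -0.06, 0], "yaw": 0, "jaw": 150},
    {"offset": [0, -0.1, 0], "yaw": 0, "jaw": 150},
    {"offset": [0, -0.13, 0], "yaw": 0, "jaw": 150},
    {"offset": [0, -0.15, 0], "yaw": 0, "jaw": 150},
    {"offset": [0, -0.15, 0], "yaw": 0, "jaw": 150},
  ],
)

```text
clock: 13.9
position: [0.5521, -0.0806, 0.2497]
ee_rot: [0.466, -0.526, 0.529, -0.475]
ft_force: [0.1, 0.4, 0.4]
grip_width: 0.412
```

```bash
python3 w.py w5.png
```

```text
13.9 [ 0.5521 -0.0806  0.2497] [[-0.114, 0.013, 0.993], [-0.993, 0.006, -0.114], [-0.007, -1.0, 0.012]] 0.4119631094080707 [0.06 0.36 0.36]
[320.  83.] 362 circ 561.9 11.5 r 8.3 top mean [0.5618 0.0115 0.1048] 352
[272. 108.] 359 circ 520.6 -3.6 r 8.5 top mean [ 0.5207 -0.0038  0.1049] 344
[367. 112.] 331 circ 597.9 -15.6 r 8.3 top mean [ 0.5978 -0.0156  0.105 ] 318
[319. 139.] 334 circ 556.4 -32.7 r 8.5 top mean [ 0.5564 -0.0326  0.105 ] 328
[274. 165.] 339 circ 514.5 -51.0 r 8.5 top mean [ 0.5145 -0.0506  0.105 ] 307
[365. 167.] 298 circ 592.7 -60.7 r 8.6 top mean [ 0.5924 -0.0605  0.105 ] 290
[319. 191.] 294 circ 550.7 -77.6 r 8.8 top mean [ 0.5511 -0.0773  0.105 ] 289
```

View pics/w5.png

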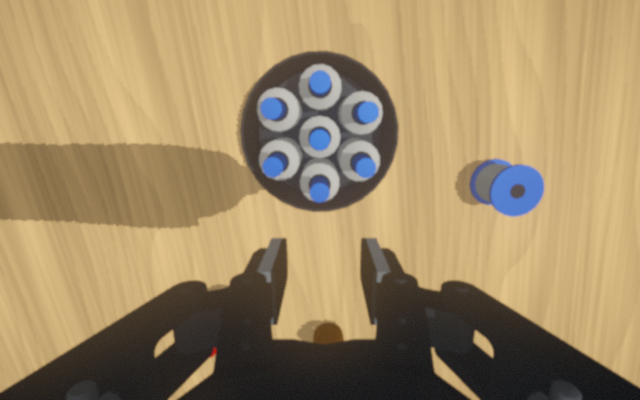

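All seven caps stand at the same height (0.105 m) in the six-around-one pattern. The new ones are at image (272,108) and (319,191), and the gripper is clear.

```bash
python3 -c "from workcell import manip;print(manip.hand_in())"
```

```text
the job is handed in; nothing more can be done
None
```

I gripped both white, blue-capped bottles by their caps, stood them in the tub's two empty places and let go. I handed the job in at about 14 s on the clock; no verdict is reported.

The last wrist picture showed seven caps in the six-around-one pattern, all with tops at 0.105 m, which matches upright bottles resting on the tub floor:

| Bottle | Cap measured (m) | My estimate of the gap middle (m) | Distance apart |
|---|---|---|---|
| First | (0.521, -0.004) | (0.519, -0.006) | about 3 mm |
| Second | (0.551, -0.078) | (0.551, -0.079) | about 1–2 mm |

The gripper had been raised clear, about 15 cm up, with force readings near zero. The red-capped, amber, green and pink bottles were never gripped or moved.

The checks disagreed in one place: the top and scene cameras differed by about 5 mm in x. I used the wrist camera for the final positions instead.

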